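# Put the keyed laundry caddy back together and hang up its scoop

## Task

Put the laundry caddy away: pick up the handled tray and stack it gently on the open tub of tablets, turned so that the notch in its end goes over the key on the tub's rim and it sits fully home and level. Hang the measuring scoop by the eye of its handle on the peg of the pegboard, cup facing away from the board, and leave it hanging there. The two jobs may be done in either order; leave everything else on the counter where it is.

Things in the scene. Friction and masses are not known exactly. Their poses are not given: they have to be found in the camera images.
- tub: The caddy's lower tier, fixed: open white plastic box of laundry tablets, 150 (x) x 110 (y) mm, 85 mm high to its rim. The rim is 8 mm wide, the mouth 134 x 94 mm. In the middle of the +x short end a key (upright tab, 8 mm in x, 16 mm in y) rises 20 mm above the rim. Origin: centre of its underside on the counter; z up.
- tub_key (a point): Middle of the foot of the key: centre of the rim's width in the middle of the tub's +x end, 85 mm above the counter (71 mm along +x from the tub's centre).
- tray: The caddy's upper tier, loose, 0.2 to 0.35 kg: white plastic tray, 150 (x) x 110 (y) mm, walls to 48 mm, carry handle to 84 mm. A plug under its floor (129 x 89 mm, 8 mm deep) enters the tub's mouth with 2.5 mm play. Origin: centre of the plug's underside, on the counter at the start; z up. Stacked home it is 77 mm above the tub's origin, same axis, same yaw; turned wrongly it rides up on the key.
- tray_notch (a point): Middle of the notch, a U-shaped recess in the middle of the tray's +x short end, 21 mm wide in y, 10.5 mm deep in x, open above, below and outwards; the key fits with 2.5 mm play. 71 mm along +x from and 8 mm above the tray's origin (underside of the floor's edge, which rests on the tub's rim). Meets tub_key when home.
- tray_handle (a point): Middle of the tray's carry handle, 77 mm above the tray's origin: a bar along the tray's x, 72 mm long, 12 mm thick in y, 14 mm high, free above the walls; pinch it across y from above.
- scoop: White plastic measuring scoop, loose, about 0.07 kg, standing on its cup (60 mm diameter at the rim, 34 mm high). A flat handle, 6 mm thick in x and 16 mm wide in y, stands up at the cup's +x side to 134 mm. Origin: centre of the cup's underside; z up. The cup is on the -x side of the handle. Let go on the peg, its foot swings in a little towards the board.
- scoop_eye (a point): Centre of the eye, a hole of 18 mm diameter along the scoop's x in an upright plate 28 mm wide (y), 28 mm high, 6 mm thick (x) at the top of the handle; 32 mm along +x from and 120 mm above the scoop's origin. The plate can be pinched across its 28 mm (y) from above.
- scoop_lip (a point): Point of the cup's rim farthest from the handle: 30 mm along -x from and 34 mm above the scoop's origin.
- pegboard: White perforated steel board on a foot, fixed: 300 mm wide (y), 230 mm high, 10 mm thick. Its front is the plane x = 0 and looks along its own -x; one straight steel peg stands out of it. A clip-on bin (rim at 100 mm, brushes to 120 mm) is on the front round y = -95 mm. Origin: middle of the front's foot on the counter; z up.
- peg_root (a point): Where the axis of the peg meets the board's front face: y = +50 mm, 165 mm above the counter. The peg is a round bar of 7 mm diameter.
- peg_tip (a point): Centre of the peg's round free end: the peg runs 56 mm out (along the board's -x) and rises 21 mm from the root.
- stain_bottle: Bystander: white bottle, 56 mm diameter, 170 mm high. Origin: centre of its underside.
- dosing_cup: Bystander: small open grey cup, 60 mm diameter, 50 mm high. Origin: centre of its underside.
- brush: Bystander: wooden scrubbing brush lying bristles down, 125 x 44 mm, 40 mm high. Origin: centre of its underside.
- soap: Bystander: bar of soap in a dish, 110 x 75 mm, 30 mm high. Origin: centre of its underside.
- clothes_peg_1: Bystander: wooden clothes peg, 72 mm long, 14 mm high. Origin: centre of its underside.
- clothes_peg_2: Bystander: wooden clothes peg, 72 mm long, 14 mm high. Origin: centre of its underside.
Not all that is in view belongs to the job. Leave any purple look-alike of the scoop alone.

How it is judged:
By the outcome, as a careful person would: the job done as asked, in the order asked, and still so for the second after the job is handed in, with the robot touching nothing.
It also fails if it takes over 67 s, if anything falls off the work surface, if the arm or the gripper's body presses on something with over 40 N, if the wrist force passes 120 N, or if a joint passes its speed limit or range.

## Robot

A 6-joint arm with a two-finger parallel gripper is mounted at the origin on the work surface. World frame = base frame: x ahead of the robot, y to its left, z up, the work surface at z = 0. Lengths are in m, angles in degrees, forces in N, time in s.
With the tool pointing down it reaches from about 0.35 to 0.875 m from the base axis. Payload 4.2 kg.
Tool frame: the origin (TCP) lies on the front face of the gripper's body, between the roots of the fingers; the fingertips stand finger_overhang ahead of it and the grasp point (between the pads) lies 51 mm ahead of it (finger_overhang is the distance from the TCP to the fingertips, in m); z points along the fingers, y is the line along which they close (so a half turn about z gives the same grasp; the last joint's range is limited). The gripper opens to 87 mm and grips with 3 to 60 N. Pads are 19 mm wide; open, the fingers measure 117 mm over their backs; the gripper's body (75 mm by 190 mm) begins 51 mm behind the grasp point.
Start: joints at [-55.543, 22.042, 0.453, 0, -68.411, -14.817], TCP at [0.21, -0.589, 0.292] pointing down, gripper open.
Joint ranges: [-179.83, 179.83], [-69.29, 118.12], [-61.27, 80.66], [-181.25, 117.63], [-171.15, -9.14], [-177.46, 177.46]. Speed limits (degrees/s): [159.86, 159.86, 180, 180, 180, 180].

## Interface

Orientations are given as a 3x3 rotation matrix whose columns are the frame's x, y, z axes.
In Python, from station import sense, capture, camera_model, finish_job, finger_overhang gives the robot as it stands. The module is installed in compiled form; this text tells all that it offers.
- The arm moves only by the tool jog_arm, never from a script. Its argument "rows" is a list that holds one entry, the list of rows, each a list of 4 numbers: the shift along the tool's x, y, z in m, then the turn about the tool's z in rad. A call has 1 to 20 rows; each row shifts and turns the commanded pose from where the row before left it, along the tool's axes as they then stand; what a row does not reach is not made up. A row lasts 1/8 s, in which the tool goes at most 62.5 mm and 10.7 degrees, less where a joint would pass 70% of its speed; a pose out of reach is approached as far as the arm can. A call is refused whole if a number of a shift passes 0.0625 or a number of a turn 0.188, either way. A call with a gripper value outside its range is refused whole. "claw" is the opening, from 0 (shut) to 1 (fully open), set as the call begins (left out, the last holds). The fingers move at their own pace and stop on an object; the grip force is fixed at half the most. Time passes only in rows, so rows that do not move let the fingers close. It gives the time, the measured TCP pose, the force, the opening and the grip force at its end, in the units of the state.
- sense(): the state, without advancing time (a new reading comes with each control period).
- capture(name): name is "side" or "top" or "wrist"; returns the picture (400x640x3 uint8, red, green, blue); there is no depth.
- camera_model(name): a dict with "fovy" (degrees; the focal length in pixels is half the picture's height over the tangent of half this angle, whatever the lens; pixels are square), "cx", "cy" (the principal point, pixels), "k1" (the pictures are not rectified: a ray, as slopes to the right and down, at radius r is drawn at 1 + k1 r^2 times it, then the intrinsics apply), "eye" and "rotation" of the camera in the world. Camera axes: x right, y down, z forward; pixel columns grow to the right and rows downward; lengths in m; the calibration is good to about 2 mm. A picture is of the moment at which its call begins: read the wrist's pose just before it. camera_model takes no time and is no camera call; for the wrist camera it gives the pose at the moment of the call.
- finish_job(): hands the job in; it is judged then, once.
The state is a dict: "time_s": time; "joints": joint angles; "joint_velocities": joint speeds; "effort": joint torques, N m; "tcp_pos": TCP position; "ee_rot": TCP orientation; "wrist_force": force on the tool from outside, world axes, zero at the start; "moment": the same for the moment, N m; "gripper_width": opening from 0.0 (shut) to 1.0 (fully open); "gripper_force": force on a finger pad.
Only numpy, scipy, OpenCV 4.12 (cv2) and the standard library are available. Lean on these libraries where they do the work, as an engineer would, in place of code of your own. Each camera call takes 0.05 s, during which the arm holds its last target. There are 200 camera calls.

## Working session

There is one attempt and no reset: what is moved stays moved. The work goes in short steps, Python scripts to look and compute and a tool call to move; the robot and the scene stay as the last step left them, time stands still between calls to the robot, and variables do not carry over. Pictures are saved under pics/ and viewed, at most 10 in all, crops included, and the job is handed in when it is done.

Besides the shell and the picture viewer there is one more tool, called after "Emit:" by a JSON object that holds its "op" and its "data". jog_arm: Moves the arm, as the interface text tells. Its arguments: {"type":"object","properties":{"rows":{"type":"array"},"claw":{"type":"number"}},"required":["rows"]}

```bash
mkdir -p pics; cat > h.py <<'E'
import numpy as np, cv2
from station import *
def ray(m,u,v):
    f=200/np.tan(np.radians(m["fovy"])/2)
    d=np.array([(u-m["cx"])/f,(v-m["cy"])/f]); s=d.copy()
    for _ in range(30): s=d/(1+m["k1"]*(s@s))
    r=np.array(m["rotation"])@np.array([s[0],s[1],1]); return np.array(m["eye"]),r
def atz(m,u,v,z):
    e,r=ray(m,u,v); return e+r*(z-e[2])/r[2]
def proj(m,P):
    f=200/np.tan(np.radians(m["fovy"])/2)
    c=np.array(m["rotation"]).T@(np.array(P)-np.array(m["eye"])); s=c[:2]/c[2]
    s=s*(1+m["k1"]*(s@s)); return np.array([m["cx"]+f*s[0],m["cy"]+f*s[1]])
def tri(obs):
    A=np.zeros((3,3));b=np.zeros(3)
    for m,u,v in obs:
        e,r=ray(m,u,v); r=r/np.linalg.norm(r); M=np.eye(3)-np.outer(r,r); A+=M;b+=M@e
    return np.linalg.solve(A,b)
def snap(n,fn,crop=None,size=(800,500)):
    im=capture(n)
    cv2.imwrite("pics/raw_"+fn,im[:,:,::-1])
    if crop: x0,y0,x1,y1=crop; im=im[y0:y1,x0:x1]
    cv2.imwrite("pics/"+fn,cv2.resize(im[:,:,::-1],size,interpolation=cv2.INTER_CUBIC))
E
python3 - <<'E'
from h import *
np.set_printoptions(precision=4,suppress=True)
snap("top","top1.png");snap("side","side1.png")
for n in("top","side","wrist"):print(n,camera_model(n))
s=sense();print(s["time_s"],s["tcp_pos"],s["ee_rot"],s["gripper_width"]);print(finger_overhang if not callable(finger_overhang) else finger_overhang())
E
```

```text
top {'fovy': 46.07233341302804, 'cx': 308.5763512394495, 'cy': 206.8001433270372, 'k1': -0.014132986464947284, 'eye': array([0.2038, 0.009 , 1.5796]), 'rotation': array([[-0.0071, -0.9748,  0.2228],
       [-1.    ,  0.0068, -0.0021],
       [ 0.0005, -0.2228, -0.9749]])}
side {'fovy': 50.61094588998087, 'cx': 328.91790582463216, 'cy': 194.82200107636592, 'k1': -0.027377338052738866, 'eye': array([0.0176, 0.9188, 0.9583]), 'rotation': array([[-0.8687, -0.3166,  0.381 ],
       [-0.4951,  0.5277, -0.6902],
       [ 0.0175, -0.7882, -0.6152]])}
wrist {'fovy': 71.30758605749611, 'cx': 324.3352314220396, 'cy': 201.81527968910302, 'k1': -0.0015884357013684043, 'eye': array([ 0.1325, -0.6168,  0.3855]), 'rotation': array([[-0.3363,  0.8987,  0.2815],
       [ 0.9418,  0.3205,  0.1018],
       [ 0.0012,  0.2994, -0.9541]])}
0.1 [ 0.21   -0.5883  0.2913] [[-0.9419 -0.336  -0.0008]
 [-0.336   0.9419  0.0018]
 [ 0.0001  0.002  -1.    ]] 1.0019293833238745
0.0697
```

View pics/top1.png

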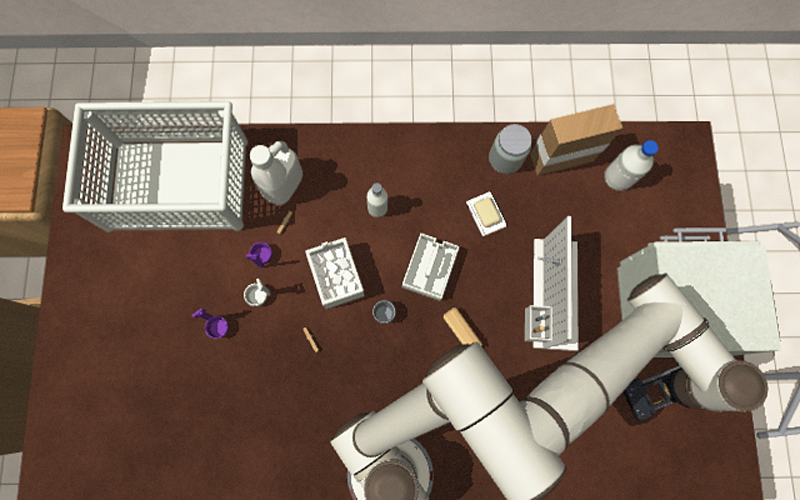

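View pics/side1.png

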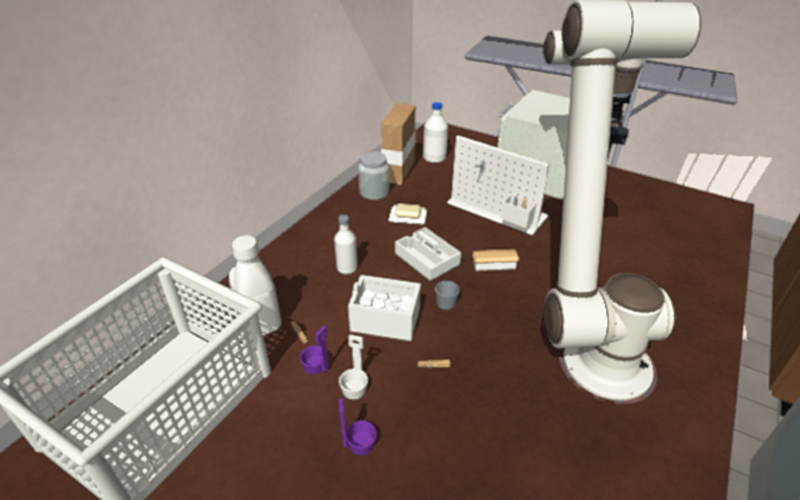

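```bash
python3 - <<'E'
import cv2
t=cv2.imread("pics/raw_top1.png");s=cv2.imread("pics/raw_side1.png")
g=lambda im,x0,y0,w,h,W,H:cv2.resize(im[y0:y0+h,x0:x0+w],(W,H),interpolation=cv2.INTER_CUBIC)
import numpy as np
cv2.imwrite("pics/c1.png",np.vstack([g(t,190,180,200,75,800,300),np.hstack([g(t,415,170,60,60,300,300),g(s,350,105,100,60,500,300)])]))
cv2.imwrite("pics/c2.png",g(s,250,170,160,150,640,600))
E
```

```text
(no output)
```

View pics/c1.png

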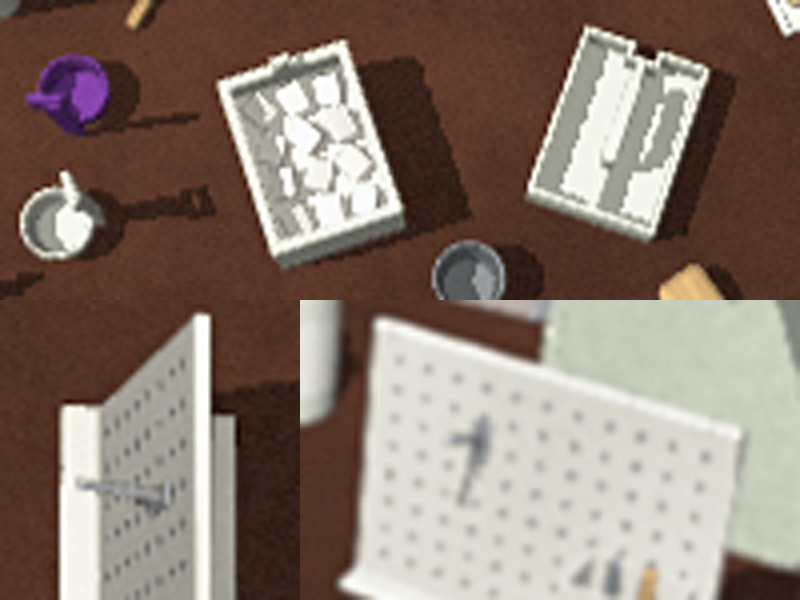

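View pics/c2.png

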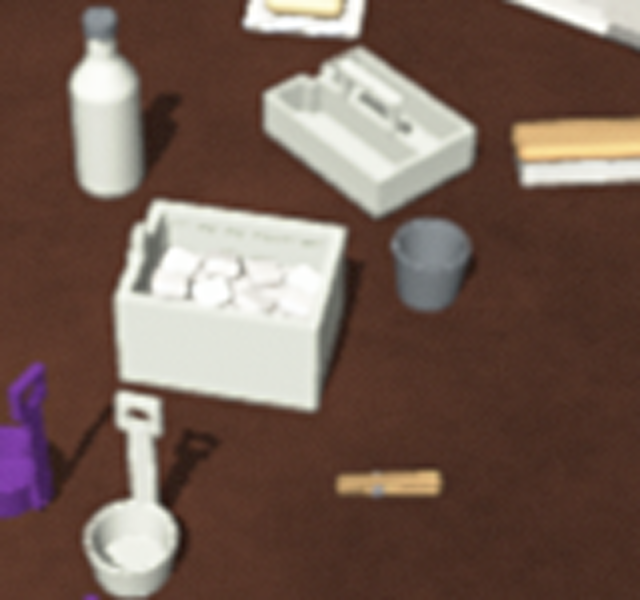

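```bash
python3 - <<'E'
from h import *
np.set_printoptions(precision=4,suppress=True)
t=camera_model("top");s=camera_model("side")
T=lambda u,v:(190+u/4,180+v/4)
S=lambda u,v:(250+u/4,170+v/4)
for n,z,c in(("tub",.085,[(218,83),(345,42),(404,212),(278,252)]),("tray",.048,[(588,28),(709,68),(652,232),(528,192)])):
    P=np.array([atz(t,*T(*p),z) for p in c]);print(n,P[:,:2].tolist(),P.mean(0))
    for i,j in((3,0),(2,1)): d=P[j]-P[i];print(np.hypot(*d[:2]),np.degrees(np.arctan2(d[1],d[0])))
    for i,j in((1,0),(2,3)): d=P[j]-P[i];print(np.hypot(*d[:2]),np.degrees(np.arctan2(d[1],d[0]))-90)
# side check
for n,z,c in(("tub",.085,[(155,202),(347,230),(320,317) and (318,318),(120,295)]),("tray",.048,[(360,47),(475,128),(378,188),(265,97)])):
    P=np.array([atz(s,*S(*p),z) for p in c]);print(n,P[:,:2].tolist(),P.mean(0))
print("cup",atz(t,*T(62,222),.034),atz(s,*S(132,537),.034))
print("eye",atz(s,*S(138,412),.12), tri([(t,*T(68,176),),(s,*S(139,396))]))
B=lambda u,v:(415+u/5,170+(v-300)/5)
C=lambda u,v:(350+(u-300)/5,105+(v-300)/5)
r=tri([(t,*B(168,494)),(s,*C(483,438))]);q=tri([(t,*B(80,484)),(s,*C(453,440))]);print("root",r,"tip",q)
print("root at z",atz(t,*B(168,494),.165),atz(s,*C(483,438),.165),"tip z",atz(t,*B(80,484),.186),atz(s,*C(453,440),.186))
print("board topL",atz(s,*C(376,320),.23),"topR",atz(s,*C(740,432),.23),"top-cam topL",atz(t,*B(197,315),.23))
E
```

```text
tub [[0.5671316871889209, 0.21523534502464772], [0.6010594211015412, 0.11169072586653048], [0.4592719968170367, 0.06304793177867093], [0.42750941083381955, 0.163932592301113]] [0.5137 0.1385 0.085 ]
0.1487492940877114 20.175330886322943
0.14989928319344295 18.935478028879746
0.10896136602046207 18.14205226235005
0.10576661381111548 17.476117859620786
tray [[0.6216818072887303, -0.09057137972560739], [0.5862193207097086, -0.19142920266483687], [0.4474936748903506, -0.13967122142009925], [0.4816297080289961, -0.038088607242851825]] [ 0.5343 -0.1149  0.048 ]
0.14956280257649343 -20.542857822194822
0.14806651691226003 -20.4603429967561
0.10691065616863579 -19.372117164556528
0.10716480887645073 -18.57451499905686
tub [[0.6012382340356934, 0.11592927695199406], [0.45749804864802485, 0.06771853579296094], [0.4302049159492474, 0.16056073553386607], [0.5659339304503543, 0.2139471391738622]] [0.5137 0.1395 0.085 ]
tray [[0.5849874163633918, -0.19054316713166264], [0.4441408504060547, -0.1380573858601315], [0.47886605681736194, -0.026022523581526014], [0.6209553473390192, -0.0824661680790395]] [ 0.5322 -0.1093  0.048 ]
cup [0.4615 0.3493 0.034 ] [0.4602 0.3567 0.034 ]
eye [0.4722 0.3249 0.12  ] [0.4773 0.3227 0.1323]
root [ 0.5179 -0.429   0.1569] tip [ 0.5181 -0.3671  0.1852]
root at z [ 0.5178 -0.4261  0.165 ] [ 0.5111 -0.4155  0.165 ] tip z [ 0.5197 -0.3664  0.186 ] [ 0.5157 -0.3658  0.186 ]
board topL [ 0.6128 -0.4299  0.23  ] topR [ 0.3194 -0.4092  0.23  ] top-cam topL [ 0.6131 -0.4316  0.23  ]
```

Emit:
{"op": "jog_arm", "data": {"rows": [[[0, 0, -0.05, 0], [-0.0387, 0.0281, -0.05, 0], [-0.0387, 0.0281, 0, 0], [-0.0387, 0.0281, 0, 0], [-0.0387, 0.0281, 0, 0], [-0.0387, 0.0281, 0, 0], [-0.0387, 0.0281, 0, -0.18], [-0.0268, 0.0432, 0, -0.18], [-0.0187, 0.0472, 0, -0.18], [-0.0099, 0.0498, 0, -0.18], [-0.001, 0.0508, 0, -0.18], [0, 0, 0, -0.18], [0, 0, 0.03, -0.18], [0, 0, 0.03, -0.18], [0, 0, 0, -0.18], [0, 0, 0, -0.18]]]}}

```text
time_s: 2.1
tcp_pos: [0.2784, -0.1917, 0.3268]
ee_rot: [[0.546, -0.838, -0.002], [-0.838, -0.546, 0.0], [-0.001, 0.001, -1.0]]
wrist_force: [-0.5, -0.9, -0.6]
gripper_width: 1.0
gripper_force: 0.0
```

```bash
cat >> h.py <<'E'
np.set_printoptions(precision=4,suppress=True)
def go(p,ang=None):
    s=sense();R=np.array(s["ee_rot"]);a=np.degrees(np.arctan2(R[1,0],R[0,0]))
    print("t",s["time_s"],"tcp",s["tcp_pos"],"ang",a,"w",s["gripper_width"],"F",s["wrist_force"],"tilt",R[:2,2])
    if ang is not None: print("turn rad",-np.radians((ang-a+180)%360-180)); 
    print("shift now-axes",R.T@(np.array(p)-s["tcp_pos"]))
    if ang is not None:
        c,d=np.cos(np.radians(ang)),np.sin(np.radians(ang)); Q=np.array([[c,d,0],[d,-c,0],[0,0,-1.]]).T
        print("shift after turn",Q.T@(np.array(p)-s["tcp_pos"]))
E
python3 -c '
from h import *
go([.534,-.114,.20],-20)'
```

```text
t 2.1 tcp [ 0.2784 -0.1917  0.3268] ang -56.886362979439134 w 1.0003316432492493 F [-0.4847 -0.8997 -0.6245] tilt [-0.0015  0.0004]
turn rad -0.6437884830769582
shift now-axes [ 0.0747 -0.2567  0.1264]
shift after turn [ 0.2136 -0.1604  0.1268]
```

Emit:
{"op": "jog_arm", "data": {"rows": [[[0.0149, -0.0513, 0.014, 0], [0.0149, -0.0513, 0.014, 0], [0.0149, -0.0513, 0.014, 0], [0.0149, -0.0513, 0.014, 0], [0.0149, -0.0513, 0.014, 0], [0, 0, 0, -0.16], [0, 0, 0, -0.16], [0, 0, 0, -0.16], [0, 0, 0, -0.16], [0, 0, 0, 0]]]}}

```text
time_s: 3.35
tcp_pos: [0.5346, -0.1156, 0.257]
ee_rot: [[0.936, -0.353, -0.001], [-0.353, -0.936, 0.0], [-0.001, 0.0, -1.0]]
wrist_force: [-0.2, -0.1, -0.5]
gripper_width: 0.999
gripper_force: 0.0
```

```bash
python3 -c '
from h import *
go([.534,-.114,.128],-20)
m=camera_model("wrist");snap("wrist","w1.png");print(m["eye"])
a=np.radians(-20);R=np.array([[np.cos(a),-np.sin(a)],[np.sin(a),np.cos(a)]])
for n,q in (("bar+",[.036,0,.084]),("bar-",[-.036,0,.084]),("++",[.075,.055,.048]),("+-",[.075,-.055,.048]),("notchin",[.0645,0,.048])):
  p=R@q[:2]+[.534,-.114];print(n,proj(m,[*p,q[2]])*1.25)'
```

```text
t 3.35 tcp [ 0.5346 -0.1156  0.257 ] ang -20.674728315736054 w 0.9988021969893123 F [-0.2097 -0.1015 -0.4608] tilt [-0.0009  0.0001]
turn rad -0.011776230666029888
shift now-axes [-0.001  -0.0013  0.129 ]
shift after turn [-0.0011 -0.0013  0.129 ]
[ 0.6122 -0.1454  0.3512]
bar+ [402.3653 208.3257]
bar- [403.572  293.8667]
++ [336.464  155.2597]
+- [467.7005 153.7076]
notchin [402.2238 167.3435]
```

View pics/w1.png

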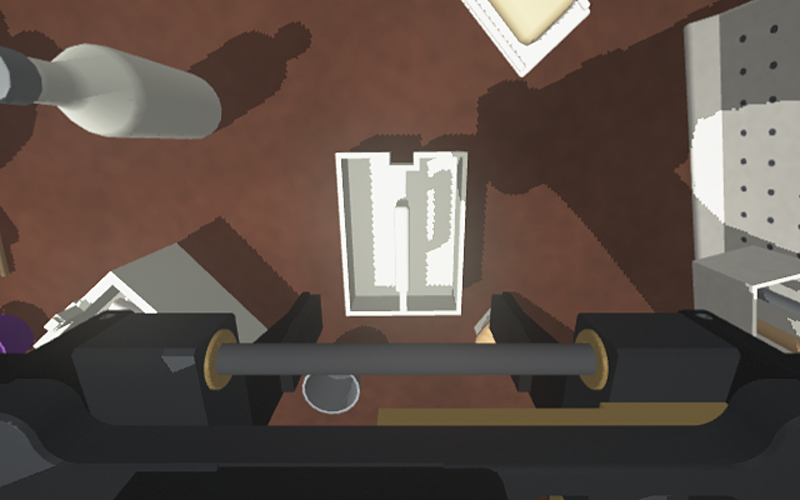

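Emit:
{"op": "jog_arm", "data": {"rows": [[[0, -0.001, 0.04, 0], [0, 0, 0.04, 0], [0, 0, 0.03, 0], [0, 0, 0.018, 0], [0, 0, 0, 0]]]}}

```text
time_s: 4.03
tcp_pos: [0.5343, -0.1147, 0.1279]
ee_rot: [[0.936, -0.353, -0.004], [-0.353, -0.936, -0.0], [-0.004, 0.002, -1.0]]
wrist_force: [0.1, 0.1, 0.0]
gripper_width: 0.994
gripper_force: 0.0
```

Emit:
{"op": "jog_arm", "data": {"rows": [[[0, 0, 0, 0], [0, 0, 0, 0], [0, 0, 0, 0], [0, 0, 0, 0], [0, 0, 0, 0], [0, 0, 0, 0], [0, 0, 0, 0]]], "claw": 0}}

```text
time_s: 4.9
tcp_pos: [0.5352, -0.1147, 0.1294]
ee_rot: [[0.936, -0.351, -0.0], [-0.351, -0.936, -0.0], [-0.0, 0.0, -1.0]]
wrist_force: [0.2, -0.6, -0.2]
gripper_width: 0.288
gripper_force: 0.0
```

Emit:
{"op": "jog_arm", "data": {"rows": [[[0, 0, 0, 0], [0, 0, 0, 0], [0, 0, 0, 0], [0, 0, 0, 0], [0, 0, -0.01, 0], [0, 0, -0.03, 0], [0, 0, -0.04, 0], [0, 0, -0.05, 0], [0, 0, -0.03, 0], [0, 0, 0, 0]]]}}

```text
time_s: 6.15
tcp_pos: [0.536, -0.1148, 0.2927]
ee_rot: [[0.936, -0.351, 0.007], [-0.351, -0.936, 0.0], [0.006, -0.003, -1.0]]
wrist_force: [0.3, -0.4, -2.1]
gripper_width: 0.135
gripper_force: 29.9
```

```bash
python3 -c '
from h import *
go([.5137,.139,.27],18.9);snap("wrist","w2.png")'
```

```text
t 6.15 tcp [ 0.536  -0.1148  0.2927] ang -20.55289101338785 w 0.13498631290663957 F [ 0.265  -0.4068 -2.1452] tilt [0.0069 0.0001]
turn rad -0.6885828476141
shift now-axes [-0.1102 -0.2297  0.0225]
shift after turn [ 0.0611 -0.2473  0.0227]
```

Emit:
{"op": "jog_arm", "data": {"rows": [[[-0.01, 0, -0.015, 0], [-0.02, -0.045, 0, 0], [-0.02, -0.046, 0, 0], [-0.02, -0.046, 0, 0], [-0.02, -0.046, 0, 0], [-0.02, -0.046, 0, 0], [0, 0, 0, -0.172], [0, 0, 0.018, -0.172], [0, 0, 0.018, -0.172], [0, 0, 0, -0.172], [0, 0, 0, 0], [0, 0, 0, 0]]]}}

```text
time_s: 7.7
tcp_pos: [0.5124, 0.1383, 0.2684]
ee_rot: [[0.947, 0.321, -0.0], [0.321, -0.947, -0.0], [-0.0, 0.0, -1.0]]
wrist_force: [1.1, 0.7, -3.0]
gripper_width: 0.138
gripper_force: 30.0
```

```bash
python3 -c '
from h import *
go([.5137,.139,.205],18.9);m=camera_model("wrist");snap("wrist","w3.png",(180,60,480,250),(800,507))
a=np.radians(18.9);R=np.array([[np.cos(a),-np.sin(a)],[np.sin(a),np.cos(a)]])
for n,q in (("key",[.071,0,.105]),("key+o",[.075,.008,.105]),("key-o",[.075,-.008,.105]),("++",[.075,.055,.085]),("+-",[.075,-.055,.085])):
  p=R@q[:2]+[.5137,.139];u=proj(m,[*p,q[2]]);print(n,u,(u-[180,60])*800/300)
s=sense();b=np.array(s["tcp_pos"]);Q=np.array(s["ee_rot"])
for n,q in (("T++",[.075,.055,.048]),("T+-",[.075,-.055,.048]),("Tnotch in",[.0645,0,.048])):
  u=proj(m,b+Q@[q[0],-q[1],.128-q[2]]);print(n,(u-[180,60])*800/300)'
```

```text
t 7.7 tcp [0.5124 0.1383 0.2684] ang 18.728161615064685 w 0.1383197116554601 F [ 1.0726  0.6528 -2.9617] tilt [-0.0004 -0.0002]
turn rad -0.002999145598430637
shift now-axes [ 0.0015 -0.0002  0.0634]
shift after turn [ 0.0015 -0.0002  0.0634]
key [322.8618 126.3117] [380.9648 176.8311]
key+o [313.8392 121.6782] [356.9045 164.4752]
key-o [331.8459 121.6272] [404.9225 164.3391]
++ [265.4659 121.2992] [227.909  163.4646]
+- [380.3994 120.9735] [534.3983 162.5959]
T++ [138.2883 180.0179]
T+- [623.7866 179.93  ]
Tnotch in [381.1716 226.9804]
```

View pics/w3.png

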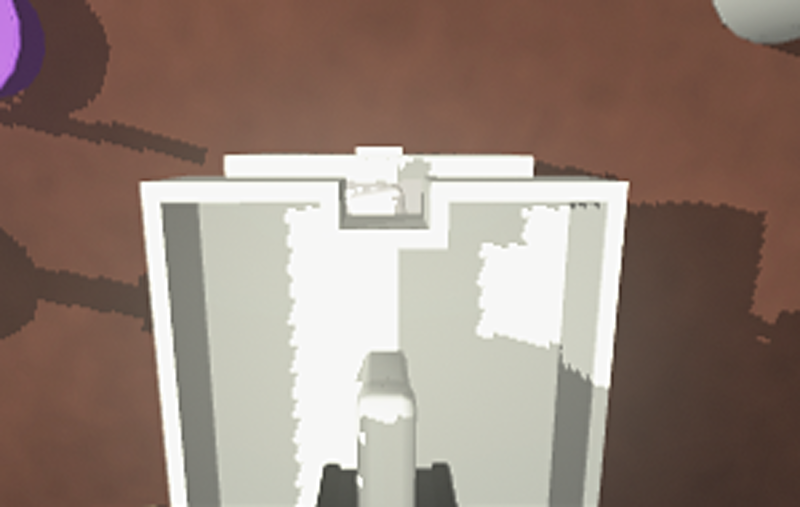

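```bash
python3 -c '
from h import *
t=camera_model("top");s=camera_model("side")
a=np.radians(18.9);R=np.array([[np.cos(a),-np.sin(a)],[np.sin(a),np.cos(a)]])
for n,q in (("key+o",[.075,.008,.105]),("key-o",[.075,-.008,.105]),("key+i",[.067,.008,.105]),("key-i",[.067,-.008,.105]),("++",[.075,.055,.085]),("+-",[.075,-.055,.085]),("-+",[-.075,.055,.085]),("--",[-.075,-.055,.085])):
  p=[*(R@q[:2]+[.5137,.139]),q[2]]
  print(n,(proj(t,p)-[190,180])*4,(proj(s,p)-[250,170])*4)
T=cv2.imread("pics/raw_top1.png");S=cv2.imread("pics/raw_side1.png")
g=lambda im,x0,y0,w,h,k:cv2.resize(im[y0:y0+h,x0:x0+w],None,fx=k,fy=k,interpolation=cv2.INTER_NEAREST)
w=cv2.imread("pics/raw_w3.png")
cv2.imwrite("pics/c3.png",np.hstack([g(T,240,185,40,30,10),np.vstack([g(S,276,216,40,30,10)])]))
'
```

```text
key+o [270.0087  58.8622] [133.9467 232.6675]
key-o [288.8175  52.5303] [139.7051 218.5314]
key+i [273.0545  67.9188] [144.37   234.1745]
key-i [291.882   61.5729] [150.0321 220.0109]
++ [217.8778  83.3465] [117.8859 295.7008]
+- [345.5396  40.3339] [157.0408 198.0478]
-+ [274.4415 255.2211] [320.1395 326.0104]
-- [404.4696 210.4182] [346.6789 224.7945]
```

View pics/c3.png

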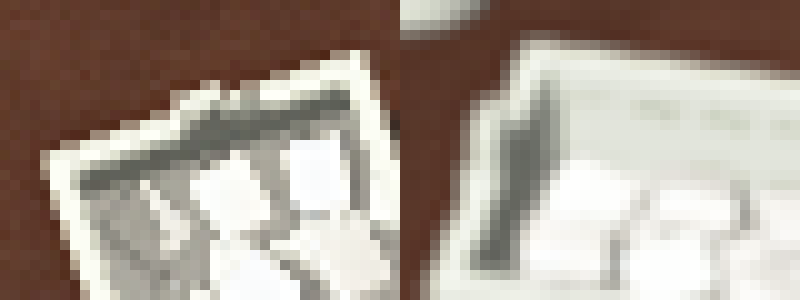

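Emit:
{"op": "jog_arm", "data": {"rows": [[[-0.02, 0, 0, 0], [-0.025, 0, 0, 0], [-0.015, 0, 0, 0], [0, 0, 0, 0], [0, 0, 0, 0]]]}}

```text
time_s: 8.38
tcp_pos: [0.4566, 0.1194, 0.2688]
ee_rot: [[0.946, 0.323, 0.001], [0.323, -0.946, 0.001], [0.001, -0.0, -1.0]]
wrist_force: [-0.2, 0.5, -1.9]
gripper_width: 0.136
gripper_force: 30.0
```

```bash
python3 -c '
from h import *
go([.5137,.139,.205],18.9);m=camera_model("wrist");snap("wrist","w4.png",(240,10,410,130),(800,565))
k=800/170
a=np.radians(18.9);R=np.array([[np.cos(a),-np.sin(a)],[np.sin(a),np.cos(a)]])
for n,q in (("key+o",[.075,.008,.105]),("key-o",[.075,-.008,.105]),("key+i",[.067,.008,.105]),("key-i",[.067,-.008,.105]),("++",[.075,.055,.085]),("+-",[.075,-.055,.085]),("++in",[.067,.047,.085]),("+-in",[.067,-.047,.085])):
  p=R@q[:2]+[.5137,.139];u=proj(m,[*p,q[2]]);print(n,(u-[240,10])*k)
'
```

```text
t 8.375 tcp [0.4566 0.1194 0.2688] ang 18.855112103631217 w 0.13635830918241829 F [-0.1982  0.5419 -1.8654] tilt [0.0013 0.0005]
turn rad -0.0007834415859291749
shift now-axes [ 0.0603 -0.0001  0.0639]
shift after turn [ 0.0604 -0.0001  0.0638]
key+o [345.6286 178.8682]
key-o [436.5662 178.8389]
key+i [346.1673 229.1826]
key-i [436.182 229.152]
++ [102.7463 203.0554]
+- [680.1342 202.8649]
++in [147.1241 249.3087]
+-in [635.9095 249.1391]
```

View pics/w4.png

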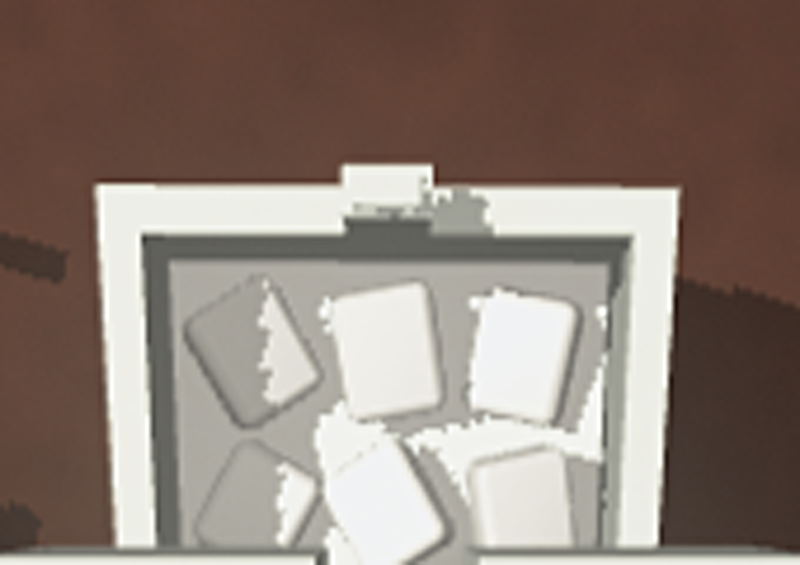

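Emit:
{"op": "jog_arm", "data": {"rows": [[[0.02, -0.001, 0, 0], [0.025, 0, 0, 0], [0.0185, 0, 0.01, 0.002], [0, 0, 0.015, 0], [0, 0, 0.008, 0], [0, 0, 0, 0], [0, 0, 0, 0]]]}}

```text
time_s: 9.3
tcp_pos: [0.5155, 0.1404, 0.236]
ee_rot: [[0.947, 0.322, 0.001], [0.322, -0.947, 0.0], [0.001, 0.0, -1.0]]
wrist_force: [-0.3, -0.4, -0.6]
gripper_width: 0.135
gripper_force: 30.0
```

```bash
python3 -c '
from h import *
go([.5162,.1411,.205],18.7);snap("wrist","w5.png",(180,60,480,250),(800,507))'
```

```text
t 9.3 tcp [0.5155 0.1404 0.236 ] ang 18.763600812514 w 0.13476417389057924 F [-0.3137 -0.3742 -0.5664] tilt [0.001  0.0003]
turn rad 0.0011100435853131014
shift now-axes [ 0.0008 -0.0004  0.031 ]
shift after turn [ 0.0008 -0.0004  0.031 ]
```

Emit:
{"op": "jog_arm", "data": {"rows": [[[0.0006, -0.0004, 0.006, 0], [0, 0, 0.006, 0], [0, 0, 0.005, 0], [0, 0, 0.003, 0], [0, 0, 0, 0], [0, 0, 0, 0]]]}}

```text
time_s: 10.1
tcp_pos: [0.5162, 0.1411, 0.2156]
ee_rot: [[0.947, 0.321, 0.0], [0.321, -0.947, 0.0], [0.0, 0.0, -1.0]]
wrist_force: [0.4, -0.5, -1.8]
gripper_width: 0.135
gripper_force: 30.0
```

Emit:
{"op": "jog_arm", "data": {"rows": [[[0, 0, 0.002, 0], [0, 0, 0.002, 0], [0, 0, 0.002, 0], [0, 0, 0, 0], [0, 0, 0, 0]]]}}

```text
time_s: 10.72
tcp_pos: [0.5161, 0.141, 0.2094]
ee_rot: [[0.947, 0.321, 0.0], [0.321, -0.947, -0.0], [0.0, 0.0, -1.0]]
wrist_force: [0.4, -0.6, -1.7]
gripper_width: 0.138
gripper_force: 30.0
```

Emit:
{"op": "jog_arm", "data": {"rows": [[[0, 0, 0.0015, 0], [0, 0, 0.0015, 0], [0, 0, 0, 0], [0, 0, 0, 0]]]}}

```text
time_s: 11.22
tcp_pos: [0.516, 0.141, 0.2064]
ee_rot: [[0.947, 0.321, 0.0], [0.321, -0.947, 0.0], [0.0, -0.0, -1.0]]
wrist_force: [0.5, 0.9, -2.5]
gripper_width: 0.13
gripper_force: 30.0
```

Emit:
{"op": "jog_arm", "data": {"rows": [[[0, 0, 0.001, 0], [0, 0, 0.0005, 0], [0, 0, 0, 0], [0, 0, 0, 0]]]}}

```text
time_s: 11.72
tcp_pos: [0.5161, 0.1413, 0.2057]
ee_rot: [[0.947, 0.322, 0.001], [0.322, -0.947, 0.001], [0.001, -0.0, -1.0]]
wrist_force: [-3.9, 2.4, 5.3]
gripper_width: 0.133
gripper_force: 30.0
```

Emit:
{"op": "jog_arm", "data": {"rows": [[[0, 0, 0, 0], [0, 0, 0, 0], [0, 0, 0, 0], [0, 0, 0, 0], [0, 0, -0.01, 0], [0, 0, -0.02, 0], [0, 0, -0.04, 0], [0, 0, -0.04, 0], [0, 0, 0, 0]]], "claw": 0.55}}

```text
time_s: 12.85
tcp_pos: [0.5175, 0.1416, 0.3196]
ee_rot: [[0.947, 0.322, 0.009], [0.322, -0.947, 0.004], [0.009, -0.001, -1.0]]
wrist_force: [0.1, -0.9, -0.8]
gripper_width: 0.551
gripper_force: 0.0
```

```bash
python3 -c '
from h import *
m=camera_model("wrist");go([.475,.324,.27],-64);snap("wrist","w6.png",(180,60,480,285),(800,600))
a=np.radians(18.7);R=np.array([[np.cos(a),-np.sin(a)],[np.sin(a),np.cos(a)]])
for z in (0.077,0.089):
 for q in ([.075,.055,.048],[.075,-.055,.048],[.0645,0,.048],[-.075,.055,.048],[-.075,-.055,.048],[.036,0,.084]):
  p=R@q[:2]+[.5161,.141];print(z,(proj(m,[*p,q[2]+z])-[180,60])*800/300)
'
```

```text
t 12.85 tcp [0.5175 0.1416 0.3196] ang 18.77493242200202 w 0.5512572370710083 F [ 0.0946 -0.9062 -0.7899] tilt [0.0085 0.004 ]
turn rad 1.4446951088797397
shift now-axes [ 0.018  -0.1863  0.0499]
shift after turn [-0.1826 -0.0418  0.0496]
0.077 [237.3833 175.5473]
0.077 [529.9011 176.0464]
0.077 [383.6144 204.3958]
0.077 [256.6776 533.1805]
0.077 [509.8131 533.5948]
0.077 [383.3128 296.0034]
0.089 [231.0526 176.5198]
0.089 [536.1017 177.0402]
0.089 [383.5491 206.579 ]
0.089 [251.9439 547.197 ]
0.089 [514.4057 547.6258]
0.089 [383.2264 302.7166]
```

View pics/w6.png

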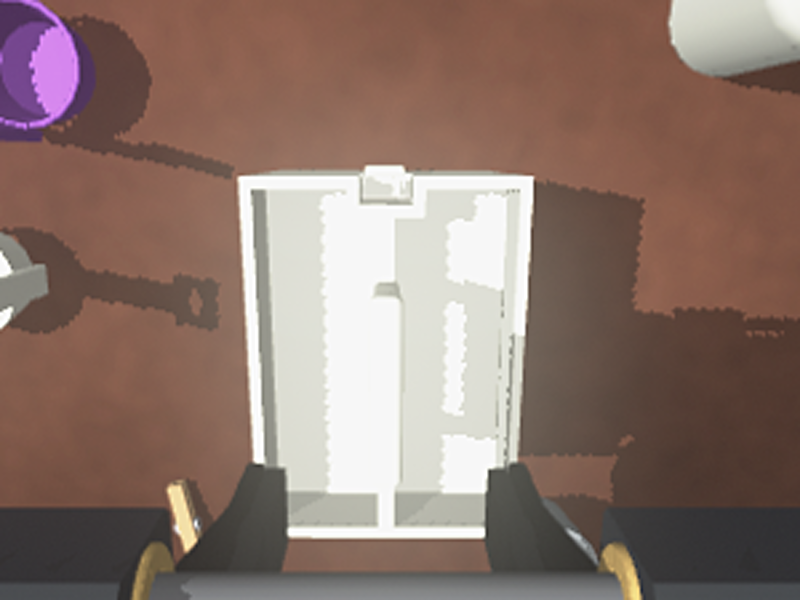

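Emit:
{"op": "jog_arm", "data": {"rows": [[[0.003, -0.03, 0, 0.14], [0, -0.03, 0, 0.18], [0, 0, 0, 0.18], [0, 0, 0, 0.18], [0, 0, 0, 0.18], [0, 0, 0, 0.18], [0, 0, 0, 0.18], [0, 0, 0, 0.22]]]}}

```text
refused, turn out of range in row 8
```

Emit:
{"op": "jog_arm", "data": {"rows": [[[0, 0, 0, 0.14], [0, 0, 0, 0.18], [0, 0, 0, 0.18], [0, 0, 0, 0.18], [0, 0, 0, 0.18], [0, 0, 0, 0.18], [0, 0, 0, 0.18], [0, 0, 0, 0.18], [0, 0, 0, 0.04], [0, 0, 0, 0]]]}}

```text
time_s: 14.15
tcp_pos: [0.5156, 0.1408, 0.314]
ee_rot: [[0.443, -0.897, -0.002], [-0.897, -0.443, -0.001], [-0.0, 0.002, -1.0]]
wrist_force: [0.3, 0.3, -0.8]
gripper_width: 0.559
gripper_force: 0.0
```

```bash
python3 -c '
from h import *
go([.4748,.3238,.26],-64.5)'
```

```text
t 14.15 tcp [0.5156 0.1408 0.314 ] ang -63.734860811583616 w 0.5586594900137074 F [ 0.2789  0.3205 -0.7992] tilt [-0.0018 -0.0009]
turn rad 0.013354198073903164
shift now-axes [-0.1822 -0.0445  0.0539]
shift after turn [-0.1827 -0.0419  0.054 ]
```

Emit:
{"op": "jog_arm", "data": {"rows": [[[-0.04, -0.01, 0.005, 0.013], [-0.05, -0.012, 0.01, 0], [-0.05, -0.012, 0.015, 0], [-0.042, -0.009, 0.014, 0], [0, 0, 0, 0], [0, 0, 0, 0]]]}}

```text
time_s: 14.9
tcp_pos: [0.4759, 0.3234, 0.2707]
ee_rot: [[0.431, -0.902, -0.001], [-0.902, -0.431, -0.001], [0.001, 0.001, -1.0]]
wrist_force: [0.3, -1.4, -0.9]
gripper_width: 0.551
gripper_force: 0.0
```

```bash
python3 -c '
from h import *
go([.4748,.3238,.179],-64.5);m=camera_model("wrist");im=capture("wrist");cv2.imwrite("pics/w7.png",im[:,:,::-1])
E=np.array([.4748,.3238]);a=np.radians(-64.5);x=np.array([np.cos(a),np.sin(a)]);y=np.array([-x[1],x[0]])
for q in ([.003,.014,.134],[.003,-.014,.134],[-.003,.014,.134],[-.003,-.014,.134],[.003,.014,.106],[.003,-.014,.106],[-.032,0,.034],[.003,0,.106],[.003,0,.129],[.003,0,.111]):
  p=E+q[0]*x+q[1]*y;print(q,proj(m,[*p,q[2]]))
mask=((im.min(2)>95)&(im.max(2).astype(int)-im.min(2)<40)).astype(np.uint8)
mask[265:]=0
n,l,st,c=cv2.connectedComponentsWithStats(mask)
for i in range(1,n):
  if st[i,4]>60: print(st[i],c[i])
u=proj(m,[.4748,.3238,.13]).astype(int)
for v in range(u[1]-40,u[1]+44,3): print(v,"".join("#" if t>170 else "+" if t>95 else "." for t in im[v,u[0]-60:u[0]+60:2].min(1)))
print(u[0]-60)
'
```

```text
t 14.9 tcp [0.4759 0.3234 0.2707] ang -64.46331050909103 w 0.5508374319322613 F [ 0.2913 -1.3879 -0.8639] tilt [-0.0005 -0.0009]
turn rad 0.0006403524172420439
shift now-axes [-0.0009  0.0007  0.0917]
shift after turn [-0.0008  0.0008  0.0917]
[0.003, 0.014, 0.134] [309.1051 211.5788]
[0.003, -0.014, 0.134] [341.0189 211.6009]
[-0.003, 0.014, 0.134] [309.209  217.9889]
[-0.003, -0.014, 0.134] [340.8911 218.0102]
[0.003, 0.014, 0.106] [310.5851 202.0442]
[0.003, -0.014, 0.106] [339.3553 202.0651]
[-0.032, 0, 0.034] [324.7595 211.5118]
[0.003, 0, 0.106] [324.9709 202.0546]
[0.003, 0, 0.129] [325.045  209.7373]
[0.003, 0, 0.111] [324.986  203.6171]
[    0     0   178   265 33747] [ 69.7909 139.2415]
[  274     0   209    86 15017] [377.2513  37.0367]
[ 298  181   49   55 1870] [322.3412 209.9711]
173 ............................................................
176 ............................................................
179 ............................................................
182 ............................#+++++..........................
185 ............................+++
[... 828 characters left out ...]
....+##++############++##+....................
227 ....................##+############+##......................
230 .....................+###############.......................
233 ........................##########..........................
236 ............................................................
239 ............................................................
242 ............................................................
245 ............................................................
248 ............................................................
251 ............................................................
254 ............................................................
265
```

```bash
python3 -c '
from h import *
m=camera_model("wrist");im=cv2.imread("pics/w7.png")
for v in range(180,220,2): print(v," ".join("%3d"%t for t in im[v,308:348].min(1)))
C=atz(m,322.8,211.5,.034);print(C)
for yaw in (-64.5,-70,-76,-82):
  a=np.radians(yaw);x=np.array([np.cos(a),np.sin(a)]);y=np.array([-x[1],x[0]])
  print(yaw,[ (proj(m,[*(C[:2]+q[0]*x+q[1]*y),q[2]])).round(1).tolist() for q in ([.035,.008,.034],[.035,-.008,.034],[.035,.008,.1],[.035,-.008,.1],[.035,.014,.134],[.035,-.014,.134],[.029,.014,.134],[.029,-.014,.134])])
'
```

```text
180  70  72  72  72  72  72  73  72  73  72  73  71  73  84  82  67  68  68  70  71  71  71  72  73  73  73  74  73  73  73  71  72  72  71  71  70  71  70  69  72
182  73  73  74  75  73  73  74  74  73  73  74  72 101 171 166 166 165 158 158 152 149 149 144 124 120  71  73  73  72  72  72  73  72  72  71  71  70  71  70  73
184  75  74  74  75  74  74  74  74  75  74  73  75 111 168 163 163 163 163 163 162 163 162 164 166 160  79  72  74  73  73  73  73  73  73  73  73  72  72  71  72
186  75  76  76  76  75  75  74  75  74  73  71  80 130 166 164 163 163 163 163 163 163 163 163 164 161  99  71  74  74  74  74  73  73  73  74  74  74  73  74  73
188  76  76  77  76  75  72  76  98 104 138 142 142 154 164 163 163 163 164 163 163 163 164 164 164 162 127  70  75  76  75  75  74  75  75  74  75  74  73  74  73
190  75  74  74  76 104 141 148 145 156 225 239 249 148 164 163 163 164 163 163 163 164 163 164 164 165 160  68  74  75  76  76  76  76  75  76  75  75  75  75  74
192  95 110 140 190 241 255 252 250 249 248 249 255 148 162 164 163 163 163 164 164 163 164 164 164 163 160 136 126 
[... 2036 characters left out ...]
251 250 249 249 248 248 248 248 248 247 247 247 247 247 247 247 247 247 247 247 247 247 247 247 247 247 247 247 247 247 247 248 250 255  82  91
[0.4636 0.3537 0.034 ]
-64.5 [[316.2, 184.4], [329.3, 184.4], [314.4, 200.3], [330.4, 200.3], [306.2, 211.6], [338.1, 211.6], [306.3, 218.0], [338.0, 218.0]]
-70 [[319.0, 184.0], [332.0, 185.2], [317.8, 199.7], [333.8, 201.2], [310.1, 210.3], [341.8, 213.2], [309.5, 216.7], [341.0, 219.6]]
-76 [[322.0, 183.7], [334.9, 186.3], [321.5, 199.4], [337.2, 202.5], [314.4, 209.4], [345.6, 215.4], [313.2, 215.7], [344.1, 221.6]]
-82 [[325.1, 183.8], [337.6, 187.6], [325.3, 199.5], [340.6, 204.1], [318.9, 208.8], [349.1, 217.8], [316.9, 215.0], [346.9, 223.9]]
```

Emit:
{"op": "jog_arm", "data": {"rows": [[[-0.0022, 0.0021, 0, 0.122], [0, 0, 0.025, 0], [0, 0, 0.03, 0], [0, 0, 0.022, 0], [0, 0, 0.013, 0], [0, 0, 0, 0], [0, 0, 0, 0]]]}}

```text
time_s: 15.82
tcp_pos: [0.4738, 0.325, 0.1821]
ee_rot: [[0.317, -0.948, 0.002], [-0.948, -0.317, 0.001], [-0.001, -0.002, -1.0]]
wrist_force: [0.3, -0.5, -0.3]
gripper_width: 0.55
gripper_force: 0.0
```

Emit:
{"op": "jog_arm", "data": {"rows": [[[0, 0, 0, 0], [0, 0, 0, 0], [0, 0, 0, 0], [0, 0, 0, 0], [0, 0, 0, 0], [0, 0, 0, 0]]], "claw": 0}}

```text
time_s: 16.58
tcp_pos: [0.4732, 0.3248, 0.1812]
ee_rot: [[0.318, -0.948, 0.0], [-0.948, -0.318, 0.0], [0.0, -0.0, -1.0]]
wrist_force: [-1.5, -0.1, 3.5]
gripper_width: 0.318
gripper_force: 30.0
```

Emit:
{"op": "jog_arm", "data": {"rows": [[[0, 0, -0.01, 0], [0, 0, -0.03, 0], [0, 0, -0.045, 0], [0, 0, -0.045, 0], [0, 0, -0.04, 0], [0.02, 0.005, -0.024, 0], [0.04, 0.01, 0, 0], [0.05, 0.0126, 0, 0], [0.05, 0.0126, 0, 0], [0.05, 0.0126, 0, 0], [0.05, 0.0126, 0, 0], [0.05, 0.0126, 0, 0], [0.05, 0.0126, 0, 0], [0.05, 0.0126, 0, 0], [0.05, 0.0126, 0, 0], [0.05, 0.0126, 0, 0], [0.05, 0.0126, 0, 0], [0.03, 0.008, 0, 0], [0.018, 0.004, 0, 0], [0, 0, 0, 0]]]}}

```text
time_s: 19.08
tcp_pos: [0.521, -0.3009, 0.3745]
ee_rot: [[0.316, -0.949, -0.001], [-0.949, -0.316, 0.0], [-0.001, 0.0, -1.0]]
wrist_force: [-0.5, -0.1, -0.5]
gripper_width: 0.316
gripper_force: 30.1
```

```bash
python3 -c '
from h import *
go([.521,-.31,.247],-94)'
```

```text
t 19.075 tcp [ 0.521  -0.3009  0.3745] ang -71.57272274249532 w 0.31618552305372516 F [-0.4798 -0.1222 -0.4583] tilt [-0.0005  0.0004]
turn rad 0.39142983040110063
shift now-axes [0.0087 0.0028 0.1275]
shift after turn [ 0.009  -0.0006  0.1275]
```

Emit:
{"op": "jog_arm", "data": {"rows": [[[0, 0, 0, 0.13], [0, 0, 0, 0.13], [0, 0, 0, 0.13], [0.005, 0, 0.03, 0], [0.004, -0.0006, 0.04, 0], [0, 0, 0.033, 0], [0, 0, 0, 0], [0, 0, 0, 0]]]}}

```text
time_s: 20.08
tcp_pos: [0.522, -0.309, 0.2739]
ee_rot: [[-0.065, -0.998, 0.003], [-0.998, 0.065, -0.002], [0.001, -0.003, -1.0]]
wrist_force: [0.7, 1.1, 0.5]
gripper_width: 0.319
gripper_force: 30.1
```

```bash
python3 -c '
from h import *
go([.521,-.31,.247],-94);m=camera_model("wrist");snap("wrist","w8.png",(200,0,460,195),(800,600))
k=800/260
for n,p in (("tip",[.518,-.366,.186]),("root",[.514,-.422,.165]),("bt1",[.613,-.43,.23]),("bt0",[.319,-.4092,.23])): print(n,proj(m,p),(proj(m,p)-[200,0])*k)
s=sense();b=np.array(s["tcp_pos"]);Q=np.array(s["ee_rot"])
for q in ([.003,.014,.0472],[.003,-.014,.0472],[.003,0,.0612]): print((proj(m,b+Q@q)-[200,0])*k)
'
```

```text
t 20.075 tcp [ 0.522  -0.309   0.2739] ang -93.75372146519747 w 0.3192311514810962 F [0.7007 1.1366 0.4965] tilt [ 0.0026 -0.0015]
turn rad 0.004298371309291305
shift now-axes [0.001  0.001  0.0269]
shift after turn [0.001  0.0009 0.0269]
tip [325.6649 156.7941] [386.6613 482.4433]
root [326.265   67.5174] [388.5075 207.7459]
bt1 [101.8132  40.0167] [-302.1132  123.1284]
bt0 [769.641   44.0705] [1752.7414  135.6015]
[459.3266 806.5545]
[307.8369 806.5102]
[383.4693 771.2462]
```

View pics/w8.png

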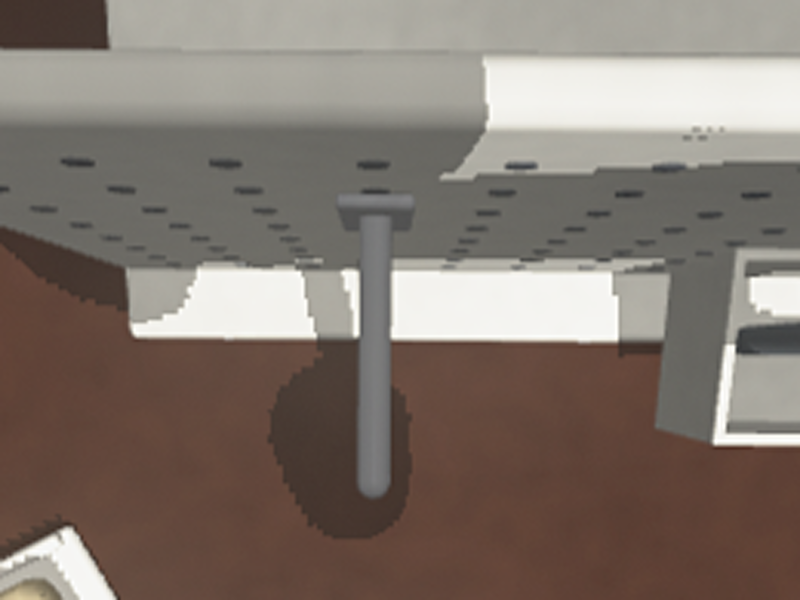

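Emit:
{"op": "jog_arm", "data": {"rows": [[[0, -0.002, 0.01, 0.004], [0, 0, 0.012, 0], [0.01, 0, 0.0055, 0], [0.015, 0, 0, 0], [0, 0, 0, 0], [0, 0, 0, 0]]]}}

```text
time_s: 20.88
tcp_pos: [0.5212, -0.3349, 0.2446]
ee_rot: [[-0.072, -0.997, 0.0], [-0.997, 0.072, -0.0], [0.0, -0.0, -1.0]]
wrist_force: [0.0, -0.9, -1.2]
gripper_width: 0.317
gripper_force: 30.1
```

```bash
python3 -c '
from h import *
go([.5205,-.366,.2467],-94);m=camera_model("wrist");im=capture("wrist");cv2.imwrite("pics/w9.png",im[:,:,::-1])
s=sense();b=np.array(s["tcp_pos"]);Q=np.array(s["ee_rot"])
for q in ([.003,.014,.0472],[.003,-.014,.0472],[.003,.014,.075],[.003,-.014,.075],[.003,0,.0612],[.003,.003,.0612]): print(q,proj(m,b+Q@q))
print("tip",proj(m,[.5205,-.366,.186]))
for v in range(150,280,5): print(v,"".join("%x"%(t//16) for t in im[v,284:368].min(1)))
'
```

```text
t 20.875 tcp [ 0.5212 -0.3349  0.2446] ang -94.11197988886497 w 0.317156150108969 F [ 0.0201 -0.8758 -1.2281] tilt [ 0.0004 -0.0001]
turn rad -0.0019544177567109833
shift now-axes [ 0.0311 -0.0015 -0.0021]
shift after turn [ 0.0311 -0.0015 -0.0021]
[0.003, 0.014, 0.0472] [349.4467 262.4315]
[0.003, -0.014, 0.0472] [300.3562 262.4225]
[0.003, 0.014, 0.075] [345.8794 241.2877]
[0.003, -0.014, 0.075] [303.8065 241.2817]
[0.003, 0, 0.0612] [324.8688 250.9672]
[0.003, 0.003, 0.0612] [329.721  250.9679]
tip [322.3354 208.9144]
150 444443333333333333333333333333347777777777763333333444444444444444444444444444444444
155 444433333333333333333333333333346777778777763333333334444444444444444444444444444444
160 444333333333333333333333333333336777778777763333333333444444444444444444444444444443
165 443443333333333333333333333333336777777777763333333334444444444444434444343344344344
170 333334333333333333333333333333336777777777663333333334444444444443433433333433333333
175 333433333333333333333333333333336777778777663333333333333333444444433333333333333333
180 33333333333333333333333333333333677
[... 1040 characters left out ...]
33333333333357789aaaa9777777777777777777777777aaaa987774233333332222222233333
245 33232333333333333335777777777777899aaaaaaaaaa998777777777777774233333333222222223333
250 2322233233333333334777777778bcddeeeeeffffffeeeeedddca9887777777223333332322222222233
255 3222223333333333347777777779cdba99877777777778899acba9766777777622333333333222222222
260 222233333333333237777777777777777777777777777777777777777777777752233333322322222222
265 22222333333333235aaaaaaaaaaaaaaaaaaaaaaaaaaaaaaaaaaaaaaaaaaaaa9a93223222222222222222
270 22222323323233235aaaaaaaaaaaaaaaaaaaaaaaaaaaaaaaaaaaaaaa9999999a93222222222222222222
275 333333333333333333333333333333333333333333333333333333333333333333333333333333333333
```

Emit:
{"op": "jog_arm", "data": {"rows": [[[0, -0.0015, -0.002, 0], [0.01, 0, 0, 0], [0.01, 0, 0, 0], [0.006, 0, 0, 0], [0.004, 0, 0, 0], [0.004, 0, 0, 0], [0, 0, 0, 0], [0, 0, 0, 0]]]}}

```text
time_s: 21.92
tcp_pos: [0.5203, -0.3683, 0.2464]
ee_rot: [[-0.071, -0.997, -0.0], [-0.997, 0.071, 0.0], [-0.0, 0.0, -1.0]]
wrist_force: [-0.3, 0.0, 0.1]
gripper_width: 0.314
gripper_force: 30.1
```

```bash
python3 -c '
from h import *
go([.5205,-.366,.2467],-94);m=camera_model("wrist");im=capture("wrist")
for v in range(150,275,5): print(v,"".join("%x"%(t//16) for t in im[v,294:358].min(1)))
'
```

```text
t 21.925 tcp [ 0.5203 -0.3683  0.2464] ang -94.06066888411544 w 0.3139133271873481 F [-0.348   0.0293  0.1079] tilt [-0.0001  0.0001]
turn rad -0.00105887178132538
shift now-axes [-0.0024 -0.     -0.0003]
shift after turn [-0.0024 -0.     -0.0003]
150 9999999999999999999999999999999999999999999999999999999999999999
155 9999999999999999999999999999999999999999999999999999999999999999
160 9999999999999999999999999999999999999999999999999999999999999999
165 bbbbbbbbbbbbbbbbbbbbbbbbbbbbbbbbbbbbbbbbbbbbbbbbbbbbbbbbbbbbbbbb
170 cccccccccccccccccccccccccccccccccccccccccccccccccccccccccccccccc
175 cccccccccccccccccccccccccccccccccccccccccccccccccccccccccccccccc
180 cccccccccccccccccccccccccccccccccccccccccccccccccccccccccccccccc
185 aaaaaaaaaaaaaaaaaaaaaaaaaaaaaaaaaaabbbbbaaaaaaaaaaaaaaaaaaaaaaaa
190 555555555544444444444444478999a999985555555555555555555555555555
195 555555555555555555555555578999aa99985555555555555555555555555555
200 555555555555555555555557988999aa99987996555555555555555555555555
205 555555555555555555555569988999aa99987999455555555555555555555555
210 55555555555555556788
[... 172 characters left out ...]
4555555555
225 5548ffffeefffffffffff899988999aa999889999efffffffccbffffb4555555
230 5bfffbbbbfffffffffffc999978999aa998889999affffcccccb889cfff44555
235 5ad8887778bccccdffff8999988999a99998899999bcccccccb8766668ee8333
240 344444444699acccccc99999988999aa99888999999dcccca999534444444333
245 4444444447999999999999aba78999a99988ab99999999999999634444444333
250 44444444599999999aeefffff78999a99989fffffedaaa999999933334344333
255 44444435999999999cefedbba88999a9999aaccdeedc98899999983334343333
260 334333499999999999999999999aa9abaaa99999999999999999997333333333
265 3333337dccccccccccccccccccccccccccccccccccccccccccccccc433333333
270 3333337dccccccccccccccccccccccccccccccccccccccccccccccc433333333
```

```bash
python3 -c '
from h import *
m=camera_model("wrist");im=capture("wrist");o=cv2.imread("pics/w9.png")
s=sense();b=np.array(s["tcp_pos"]);Q=np.array(s["ee_rot"])
for z in (9,0,-9): print(z,proj(m,b+Q@[.003,0,.0612-z/1000]),proj(m,b+Q@[-.003,0,.0612-z/1000]))
for v in range(244,268): print(v,"".join("%x"%(t//16) for t in im[v,300:350].min(1)),"".join("%x"%(t//16) for t in o[v,300:350].min(1)))
'
```

```text
9 [324.815  257.8018] [324.807  266.8391]
0 [324.7972 250.662 ] [324.7897 259.3274]
-9 [324.781 244.2  ] [324.7741 252.5217]
244 444799999999999999978999aa998889999999999999995344 33357777777777777777888888777777777777777777774233
245 444799999999999aabb78999a99988ab999999999999995344 3335777777777777899aaaaaaaaaa998777777777777774233
246 4348999999999abccdb78999a99988bcbba999999999995344 33367777777778999aaaaccccccbaa99998777777777774233
247 434899999999abccdeb78999a99989dedbbba9999999995334 333677777777889abcdeeeeffffeedcba99887777777774233
248 43599999999aabdfffb78999a99989fffedbbaa99999997334 32477777777889bddeeeffffffffeeeddba988877777775233
249 43599999999abeffffb78999a99989ffffeecaaa9999998333 3347777777789bddeeeeeffffffeeeeeedcb98887777776233
250 43599999999aeefffff78999a99989fffffedaaa9999999334 334777777778bcddeeeeeffffffeeeeedddca9887777777223
251 44699999999aeefffff78999a99989ffffeeda999999999434 33577777777abcdeeeeefffffffeeeeedddcba777777777323
252 34799999989ceefffff78999a99989ffffeed9999999999533 33677777767abcdeeeeefffffffeeeeeddccba777777777423
253 34899999989deefff
[... 868 characters left out ...]
9999999999983 47777777777777777777777777777777777777777777777762
262 5a999999999999999999999999999999999999999999999993 48777777777777777777777777777777777777777777777772
263 6ccccbbbbbbbbbbbbbbbbbaaaaaaaa99999999999999999983 59999999999998888888888888888777777777777777777773
264 7dccccccccccccccccccccccccccccccccbcccbbbbbbbbbba4 5aaaaaaaaaaaa9999999999999999999999999999999998883
265 7dccccccccccccccccccccccccccccccccccccccccccccccc4 5aaaaaaaaaaaaaaaaaaaaaaaaaaaaaaaaaaaaaaaaaaaaa9a93
266 7dccccccccccccccccccccccccccccccccccccccccccccccc4 5aaa9aaaaa9aaa9aaaaaaaaaaaaaaaaaaaaaaaaaaaaaaaaa93
267 7dccccccccccccccccccccccccccccccccccccccccccccccc4 5aaaaaaaaaaaaaaaaaaaa99aaaaaaaaaaaaaaaa9aaaaaaaa93
```

```bash
python3 -c '
from h import *
m=camera_model("wrist");s=sense();b=np.array(s["tcp_pos"]);Q=np.array(s["ee_rot"])
re=Q.T@(np.array(m["eye"])-b);rr=Q.T@np.array(m["rotation"])
a=np.radians(-93.754);R8=np.array([[np.cos(a),np.sin(a),.0026],[np.sin(a),-np.cos(a),-.0015],[.001,-.003,-1]])
R8[:,0]=np.cross(R8[:,1],R8[:,2])
m8=dict(m);m8["eye"]=np.array([.522,-.309,.2739])+R8@re;m8["rotation"]=R8@rr
k=260/800
for r8,r in ((498,260),(498,259),(490,257),(482,256)): print(r8,r,tri([(m8,200+373.5*k,r8*k),(m,324.5,r)]))
im=cv2.imread("pics/raw_w8.png")
for v in range(150,166): print(v,"".join("%x"%(t//16) for t in im[v,305:340].min(1)))
t=camera_model("top");print(atz(m,324.5,260,.186),atz(m,324.5,260,.19))
o=cv2.imread("pics/w9.png")
for v in range(200,222): print(v," ".join("%3d"%t for t in o[v,312:334].min(1)))
'
```

```text
498 260 [ 0.5211 -0.3619  0.1801]
498 259 [ 0.5211 -0.3616  0.1783]
490 257 [ 0.521  -0.3635  0.1791]
482 256 [ 0.5208 -0.3656  0.1817]
150 33333333333567777777652333333333333
151 33333332323567777777652233233333333
152 33232322323567777777652233223333333
153 33232333333567777777652222323333333
154 32322332323567777777662222233333333
155 32323323323567777777662322233333333
156 32233323323567777777662232233333333
157 22233232323567777777652222233333333
158 22323333323466677776632222233333333
159 22232332223356666666522222223333333
160 22232233222235666665322222233333333
161 22233322222223455443222222333333333
162 22323223222222333332222222333333333
163 33232222222222222222222222233333333
164 22322322232322232222222222333333333
165 22332322222222322222222222333333333
[ 0.5208 -0.3652  0.186 ] [ 0.5207 -0.3674  0.19  ]
200  62  63  62  69 104 112 116 119 121 128 128 123 120 116 108 101 116 116 117 117 114  80
201  62  63  61  70 103 112 117 118 121 128 127 123 120 117 108 101 121 119 120 120 119  93
202  63  63  61  69 104 113 116 119 121 128 128 123 120 116 108 101 120 120 119 120 119 
[... 1051 characters left out ...]
 101 100 105 104 115 116 120 119 120 119 119 118 119 121
215 227 238 249 254 108 118 119 116 115 114 116 116 120 120 120 119 119 119 120 119 118 118
216 247 247 248 238 109 118 120 120 120 120 119 120 120 119 120 120 119 119 119 119 118 114
217 246 246 246 224 109 117 119 120 119 120 120 119 119 119 119 119 119 120 119 119 119 115
218 244 244 246 225 109 118 119 119 119 119 119 119 120 120 119 120 120 119 120 119 118 114
219 243 244 246 199 111 118 119 120 119 120 119 120 120 119 119 119 119 119 119 119 118 114
220 244 245 247 185 113 118 120 119 120 119 119 119 119 119 120 120 119 119 119 120 119 116
221 243 245 247 157 115 118 120 119 120 120 120 120 120 120 119 119 120 120 119 119 118 117
```

```bash
python3 -c '
from h import *
m=camera_model("wrist");s=sense();b=np.array(s["tcp_pos"]);Q=np.array(s["ee_rot"])
re=Q.T@(np.array(m["eye"])-b);rr=Q.T@np.array(m["rotation"])
def cam(p,ang,c):
  a=np.radians(ang);z=np.array([c[0],c[1],-1.]);z/=np.linalg.norm(z)
  x=np.array([np.cos(a),np.sin(a),0]);x-=z*(x@z);x/=np.linalg.norm(x);R=np.array([x,np.cross(z,x),z]).T
  d=dict(m);d["eye"]=np.array(p)+R@re;d["rotation"]=R@rr;return d
m8=cam([.522,-.309,.2739],-93.754,(.0026,-.0015));m9=cam([.5212,-.3349,.2446],-94.112,(.0004,-.0001))
P=tri([(m8,321.4,161.8),(m9,321.7,214.5)]);print(P,proj(m8,P),proj(m9,P),proj(m,P))
# lowest visible end point of a tip (centre T, axis 20.6deg rise) : end disc bottom/top rim
for T in ([.5205,-.366,.186],[.5205,-.368,.186],[.5205,-.366,.183],[.5205,-.366,.189]):
  ax=np.array([.065,.934,.35]);ax/=np.linalg.norm(ax);n=np.array([-.02,-.35,.934])
  for r in (.0035,-.0035): print(T,r,[proj(c,np.array(T)+n*r)[1].round(1) for c in (m8,m9,m)])
'
```

```text
[ 0.521  -0.3631  0.1872] [321.3214 161.8003] [321.7885 214.4989] [324.4767 263.9838]
[0.5205, -0.366, 0.186] 0.0035 [np.float64(155.8), np.float64(208.8), np.float64(259.6)]
[0.5205, -0.366, 0.186] -0.0035 [np.float64(158.1), np.float64(209.2), np.float64(258.0)]
[0.5205, -0.368, 0.186] 0.0035 [np.float64(152.7), np.float64(205.5), np.float64(256.7)]
[0.5205, -0.368, 0.186] -0.0035 [np.float64(155.1), np.float64(206.0), np.float64(255.1)]
[0.5205, -0.366, 0.183] 0.0035 [np.float64(155.1), np.float64(207.1), np.float64(257.2)]
[0.5205, -0.366, 0.183] -0.0035 [np.float64(157.5), np.float64(207.6), np.float64(255.7)]
[0.5205, -0.366, 0.189] 0.0035 [np.float64(156.5), np.float64(210.5), np.float64(262.1)]
[0.5205, -0.366, 0.189] -0.0035 [np.float64(158.8), np.float64(210.8), np.float64(260.3)]
```

Emit:
{"op": "jog_arm", "data": {"rows": [[[0.002, 0, 0.0005, 0], [0.002, 0, 0.0008, 0], [0.002, 0, 0.0008, 0], [0, 0, 0, 0], [0, 0, 0, 0]]]}}

```text
time_s: 22.65
tcp_pos: [0.5199, -0.3745, 0.2443]
ee_rot: [[-0.071, -0.997, -0.0], [-0.997, 0.071, 0.0], [-0.0, 0.0, -1.0]]
wrist_force: [0.7, -0.7, -1.9]
gripper_width: 0.315
gripper_force: 30.1
```

Emit:
{"op": "jog_arm", "data": {"rows": [[[0.003, 0, 0.0011, 0], [0.003, 0, 0.0011, 0], [0.003, 0, 0.0011, 0], [0.002, 0, 0.0007, 0], [0, 0, 0, 0], [0, 0, 0, 0]]]}}

```text
time_s: 23.4
tcp_pos: [0.5191, -0.3854, 0.2403]
ee_rot: [[-0.071, -0.997, 0.0], [-0.997, 0.071, -0.0], [0.0, -0.0, -1.0]]
wrist_force: [0.0, -0.3, -0.4]
gripper_width: 0.314
gripper_force: 30.1
```

Emit:
{"op": "jog_arm", "data": {"rows": [[[0, 0, 0.001, 0], [0, 0, 0.001, 0], [0, 0, 0.001, 0], [0, 0, 0, 0], [0, 0, 0, 0]]]}}

```text
time_s: 24.02
tcp_pos: [0.5191, -0.3854, 0.2373]
ee_rot: [[-0.071, -0.997, -0.0], [-0.997, 0.071, -0.0], [0.0, 0.0, -1.0]]
wrist_force: [0.1, -0.5, -0.6]
gripper_width: 0.317
gripper_force: 30.1
```

Emit:
{"op": "jog_arm", "data": {"rows": [[[0, 0, 0.001, 0], [0, 0, 0.001, 0], [0, 0, 0, 0], [0, 0, 0, 0]]]}}

```text
time_s: 24.52
tcp_pos: [0.5191, -0.3854, 0.2354]
ee_rot: [[-0.071, -0.997, 0.0], [-0.997, 0.071, -0.0], [0.0, -0.0, -1.0]]
wrist_force: [-0.5, -0.2, -0.3]
gripper_width: 0.315
gripper_force: 30.1
```

Emit:
{"op": "jog_arm", "data": {"rows": [[[0, 0, 0.001, 0], [0, 0, 0.001, 0], [0, 0, 0, 0], [0, 0, 0, 0]]]}}

```text
time_s: 25.02
tcp_pos: [0.5193, -0.3858, 0.2345]
ee_rot: [[-0.071, -0.997, 0.001], [-0.997, 0.071, -0.001], [0.001, -0.001, -1.0]]
wrist_force: [-0.7, 0.3, 5.7]
gripper_width: 0.319
gripper_force: 30.1
```

```bash
python3 -c '
from h import *
s=sense();print(s["wrist_force"],s["tcp_pos"]);m=camera_model("wrist");im=capture("wrist");b=np.array(s["tcp_pos"]);Q=np.array(s["ee_rot"])
for z in (14,9,0,-9): print(z,proj(m,b+Q@[.003,0,.0612-z/1000]),proj(m,b+Q@[-.003,0,.0612-z/1000]))
for v in range(236,270): print(v,"".join("%x"%(t//16) for t in im[v,294:356].min(1)))
'
```

```text
[-0.7277  0.3241  5.7191] [ 0.5193 -0.3858  0.2345]
14 [324.9644 261.9745] [324.9534 271.2316]
9 [324.951  257.6793] [324.9405 266.7164]
0 [324.9288 250.5471] [324.9191 259.2123]
-9 [324.9088 244.0918] [324.8997 252.4134]
236 aaaaaaaaaaaaaaaaaaaaaaaaaaaaaaaaaaaaaaaaaaaaaaaaaaaaaaaaaaaaaa
237 88888888889aaaaa9aaa999999999999999aaaaaa99999999999aaaaaaaaaa
238 55555555569abbbbbbba88888888899999888899989bbbbbba887666666666
239 333333333689bbbbbbb988888778889988877788888cbbbbb9885333333333
240 3333333336889bbbbbb888888778889988887788889cbbbb98885333333333
241 33333333368889aaaaa999999778889998887788888bbbba88885333333333
242 33333333368888889998999987788899888777889999aaa888885333333333
243 33333333368888888888888887788899888877888888888888885333333333
244 33333333368888888888888887788899888877888888888888885333333333
245 333333333688888888888999a878889988877a998888888888885333333333
246 33333333478888888889abbaa878889988878baa9888888888885333333333
247 3333333347888888899abbcaa878889988878dcaaa99888888885333333333
248 3333333348888888899adeeaa878889988879fedbaa9988888886333333333
249 333
[... 699 characters left out ...]
888879988888888888888853333333
260 33333348888888888888888888888888888888888888888888888862333333
261 33333358888888888888888888888888888888888888888888888882333333
262 33333359998888888888888888888888888888888888888888888882333333
263 3333336bbbbaabaaaaaaaaaaaaaa9999999998989998888888888883333333
264 3333336cbbbbbbbbbbbbbbbbbbbbbbbbbbbbbbbbbbbbaabaabaaaaa4333333
265 3333336cbbbbbbbbbbbbbbbbbbbbbbbbbbbbbbbbbbbbbbbbbbbbbbb4333333
266 3333336cbbbbbbbbbbbbbbbbbbbbbbbbbbbbbbbbbbbbbbbbbbbbbbb4333333
267 3333336cbbbbbbbbbbbbbbbbbbbbbbbbbbbbbbbbbbbbbbbbbbbbbbb4233333
268 3333336cbbbbbbbbbbbbbbbbbbbbbbbbbbbbbbbbbbbbbbbbbbbbbbb4333333
269 3333336cbbbbbbbbbbbbbbbbbbbbbbbbbbbbbbbbbbbbbbbbbbbbbbb4333333
```

Emit:
{"op": "jog_arm", "data": {"rows": [[[0, 0, -0.0005, 0], [0, 0, 0, 0], [0, 0, 0, 0], [0, 0, 0, 0], [0, 0, 0, 0], [0, 0, 0, 0], [0, 0, 0, 0]]], "claw": 0.6}}

```text
time_s: 25.95
tcp_pos: [0.5191, -0.3854, 0.2338]
ee_rot: [[-0.071, -0.997, 0.0], [-0.997, 0.071, -0.0], [0.0, -0.0, -1.0]]
wrist_force: [-0.2, 0.2, -0.8]
gripper_width: 0.599
gripper_force: 0.0
```

Emit:
{"op": "jog_arm", "data": {"rows": [[[0, 0, -0.005, 0], [0, 0, -0.01, 0], [0, 0, -0.02, 0], [0, 0, -0.04, 0], [0, 0, -0.04, 0], [-0.04, 0, -0.02, 0], [-0.05, 0, 0, 0], [-0.05, 0, 0, 0], [0, 0, 0, 0], [0, 0, 0, 0]]]}}

```text
time_s: 27.2
tcp_pos: [0.5292, -0.2459, 0.3697]
ee_rot: [[-0.07, -0.998, 0.001], [-0.998, 0.07, -0.001], [0.0, -0.001, -1.0]]
wrist_force: [0.2, -0.8, -0.8]
gripper_width: 0.599
gripper_force: 0.0
```

```bash
python3 -c '
from h import *
im=capture("side");cv2.imwrite("pics/s2.png",im[:,:,::-1]);o=cv2.imread("pics/raw_side1.png")[:,:,::-1]
s=camera_model("side");t=camera_model("top")
for p in ([.5191,-.386,.173],[.5191,-.41,.173],[.5191,-.36,.055]): print(proj(s,p),proj(t,p))
tp=capture("top");cv2.imwrite("pics/t2.png",tp[:,:,::-1])
d=np.abs(im.astype(int)-o).max(2)
print("side diff")
for v in range(120,200,3): print(v,"".join("#" if x>40 else "." for x in d[v,350:450]))
m=camera_model("wrist");w=capture("wrist");cv2.imwrite("pics/w10.png",w[:,:,::-1])
for p in ([.5191,-.386,.173],[.5191,-.41,.173],[.5191,-.36,.055]): print(proj(m,p))
for v in range(0,200,5): print(v,"".join("%x"%(x//16) for x in w[v,250:400:2].min(1)))
print(sense()["gripper_width"],sense()["time_s"])
'
```

```text
[381.6688 133.5168] [436.3049 207.8933]
[384.2696 130.7977] [444.1007 207.8401]
[376.0504 163.235 ] [419.0408 215.8015]
side diff
120 ..............#######################...............................................................
123 ..............######################................................................................
126 ..............#####################.................................................................
129 .............############################....#######................................................
132 .............###################.....#################################.......##.........##..........
135 .............#####################...##################################################.............
138 .............#####################..###################################################.............
141 .............####################..####################################################.............
144 ............####################.#####################################################..............
147 ............#########
[... 4427 characters left out ...]
44444444444444444444444444444444444
160 ffffdff55555555555554444444444444444444444444444444444444444444444444444444
165 efffe7555555555555444444444444444444444444444444444444444444444444444444444
170 655555555555555554444444444444444444444444444444444444444444444444444444444
175 555555555555555554444444444444444444444444444444444444444444444444444444444
180 555555555555555544444444444444444444444444444444444444444444444444444444433
185 555555555555555555444444444444444444444444444444444444444444444444444443333
190 555555555555555555544444444444444444444444444444444444444444444444443333333
195 555555555554455554444444444444444444444444444444444444444444444444444333333
0.6002920132707563 27.35
```

Emit:
{"op": "jog_arm", "data": {"rows": [[[0, 0, 0, 0], [0, 0, 0, 0], [0, 0, 0, 0], [0, 0, 0, 0], [0, 0, 0, 0], [0, 0, 0, 0], [0, 0, 0, 0], [0, 0, 0, 0]]]}}

```text
time_s: 28.35
tcp_pos: [0.5291, -0.2457, 0.3688]
ee_rot: [[-0.071, -0.997, 0.0], [-0.997, 0.071, -0.0], [0.0, -0.0, -1.0]]
wrist_force: [-0.2, 0.9, -0.3]
gripper_width: 0.601
gripper_force: 0.0
```

```bash
python3 -c '
from h import *
w=capture("wrist")
for v in range(40,105,10): print(v,"".join("%x"%(x//16) for x in w[v,250:400:2].min(1)))
print(finish_job())'
```

```text
40 5887888888888888888877777888888888889997887cbbbbbbbbbbbbbbbbbbbbbbbbbbbbb77
50 4446dcddddddddffffffffffdddddddccccbbbcbcccccffffffffffffffffffffffffdddddd
60 5545cccccdffffffffffffffffddbcbddffc9a9efffbbfffffffffffffffffffffffffddddd
70 44555555555555555555555555fcbdffffff9a9dffffff99f45555555555555454444434444
80 45555555555555555555555556fbbcffffffffffffffcc99fe5555555555545445444444446
90 555555555555555555555555555afaaaacccccccccbaaaff555555555555554444444444444
100 55555555555555555555555555555555cffffffffff45555555555555554444444444444444
the job is handed in; nothing more can be done
None
```

The tray is stacked on the tub, level and fully down with its notch over the key. The scoop hangs by its eye on the peg with its cup facing away from the board. I handed the job in after about 28 s on the robot's clock; the hand-in gave no verdict.

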